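# Turn the photo turntable to the yellow mark and take the picture

## Task

The small blue planter on the photo turntable is to be photographed at the yellow mark: with the fingertips, push the turntable's lever round by its red post until the lever's steel arm lies centrally over the yellow dot, and leave it there. Only then press the orange shutter button on the white remote fully down and let it go. Nothing is to be picked up: do not touch the planter on the turntable, leave the remote where it lies, and do not disturb the other things on the table.

Things in the scene. Friction and masses are not known exactly. Their poses are not given: they have to be found in the camera images.
- turntable: Fixed photo turntable: a black round base, 232 mm across and 18 mm high, with white tick marks; origin on its turning axis at table level. A round platter 140 mm across (top 34 mm above the table) turns on it about the vertical axis, with the lever fixed to it.
- platter (a joint): Angle of the platter and lever, rad, positive anticlockwise seen from above; travel -1.4 to 1.4 between stops. The lever points along the turntable body's own +x at 0. Stiff bearing: about 0.15 N m (1 to 2 N at the post), it stays where it is left.
- lever_mark (a point): Point on the centre line of the lever's arm, on its upper face, 100 mm from the turning axis (the radius of the dots' centres). The arm is a radial steel bar 8 mm wide, from the platter's rim to the red post, 24 to 31 mm above the table.
- lever_post (a point): Centre of the top of the lever's upright red round post: 16 mm diameter, from 21 to 76 mm above the table, 125 mm from the turning axis, at the arm's outer end.
- dot_yellow: Yellow flat dot, 24 mm across, on the turntable's base 100 mm from the turning axis; origin at its centre, 18 mm above the table. It does not move. Blue, green and white dots like it lie at other places on the same circle: the four are 0.55 or 1.1 rad either side of the scale's middle (turntable's +x), in an order that varies.
- pot: Small square blue-glazed planter with terracotta feet, loose, standing at the middle of the platter and turning with it: 90 mm across the rim, 55 mm high (its rim 89 mm above the table), 0.3 to 0.5 kg; origin at the centre of its underside.
- remote: Loose white shutter remote, 92 x 62 x 20 mm, 0.3 kg, lying flat on the table; origin at the centre of its underside.
- shutter_top (a point): Centre of the top of the round orange push button (28 mm diameter) on the remote. It is pressed straight down 6 mm against a spring, about 4 N when fully down, and springs back.
- shutter (a joint): How far the button is pressed, m: 0 released, 0.006 fully down.
- planter: Bystander: larger square blue planter, 120 mm across the rim, 95 mm high; origin at the centre of its underside.
- pen0: Bystander: black marker pen, 128 mm long, 17 mm thick, lying on the table near the remote on the robot's side.
- pen1: Bystander: black marker pen like the other, lying on the far side of the remote.
- tin: Bystander: dark round tin, 68 mm across, 24 mm high.
- cup: Bystander: pale green cup, 70 mm across, 60 mm high.
- jar: Bystander: ochre glaze jar, 64 mm across, 85 mm high.

How it is judged:
On the way, in this order (a step that is already met when the one before it is completed fails the run):
1. the lever's arm rests over the yellow dot (horizontal distance between lever_mark and dot_yellow below 0.007 m and velocity of joint platter between -0.03 and 0.03 rad/s), for 0.4 s.
2. the shutter button is pressed down with the lever at the yellow dot (horizontal distance between lever_mark and dot_yellow below 0.007 m and value of joint shutter above 0.0045 m), for 0.05 s.
At the end, for the whole second after the job is handed in: The lever's mark lies within 7 mm of the yellow dot's centre (seen from above); the planter stands upright on the platter within 15 mm of the axis, at rest; the button is released again and the remote lies within 20 mm of where it was (horizontal distance between lever_mark and dot_yellow below 0.007 m and horizontal distance between pot and turntable below 0.015 m and angle between pot's own z axis and vertical below 0.1 rad and z of pot in the frame of turntable below 0.04 m and value of joint shutter below 0.0015 m and distance of remote from where it was at the start of the episode below 0.02 m and linear speed of pot below 0.02 m/s); the robot touches nothing.
It fails at once if the shutter was pressed while the lever was away from the yellow dot (horizontal distance between lever_mark and dot_yellow above 0.007 m and value of joint shutter above 0.0035 m).
It fails at once if the planter on the turntable was touched by the robot (contact force between any of the fingers, the arm and pot above 0.5 N).
It fails at once if the planter on the turntable was lifted, shifted or tipped (z of pot in the frame of turntable above 0.045 m or horizontal distance between pot and turntable above 0.02 m or angle between pot's own z axis and vertical above 0.2 rad).
It fails at once if the remote was lifted, tipped or pushed away (height (world z) of remote above 0.01 m or angle between remote's own z axis and vertical above 0.2 rad or distance of remote from where it was at the start of the episode above 0.02 m).
It fails at once if a bystander was disturbed (distance of any of planter, pen0, pen1, tin, cup, jar from where it was at the start of the episode above 0.02 m).
It also fails if it takes over 53 s, if anything falls off the work surface, if the arm or the gripper's body presses on something with over 40 N, if the wrist force passes 120 N, or if a joint passes its speed limit or range.

## Robot

A 6-joint arm with a two-finger parallel gripper is mounted at the origin on the work surface. World frame = base frame: x ahead of the robot, y to its left, z up, the work surface at z = 0. Lengths are in m, angles in rad, forces in N, time in s.
With the tool pointing down it reaches from about 0.425 to 0.95 m from the base axis. Payload 3.5 kg.
Tool frame: the origin (TCP) lies midway between the tips of the shut fingers; the grasp point (between the pads) lies 19 mm behind it (ctrl.pinch_z is the distance from the TCP to the grasp point, in m); z points along the fingers, y is the line along which they close (so a half turn about z gives the same grasp; the last joint's range is limited). The gripper opens to 85 mm and grips with 20 to 120 N. Pads are 22 mm wide; open, the fingers measure 114 mm over their backs; the gripper's body (76 mm by 85 mm) begins 54 mm behind the grasp point. The pads swing forward as they close: fully open they stand 13 mm farther back than shut.
Start: joints at [-1.264, 0.286, 1.577, -0, 1.279, -0.15], TCP at [0.298, -0.606, 0.231] pointing down, gripper open.
Joint ranges: [-2.77, 2.77], [-0.9, 2.22], [0.21, 2.48], [-1.53, 4.67], [0.24, 2.81], [-2.84, 2.84]. Speed limits (rad/s): [2.79, 2.79, 3.14, 3.14, 3.14, 3.14].

## Interface

Orientations are given as a unit quaternion [x, y, z, w].
In Python, from plant import get_state, viewer, sign_off, ctrl gives the robot as it stands. The module is installed in compiled form; this text tells all that it offers.
- The arm moves only by the shell command python3 -m handwheel 'ROWS' [FORCE]. ROWS is JSON, a list that holds one entry, the list of rows, each a list of 5 numbers: the finger opening in m, from 0 to 0.0854, then the shift along the tool's x, y, z in m, then the turn about the tool's z in degrees. In form: [[[claw, x, y, z, spin], ...]]. A call has 1 to 12 rows; each row shifts and turns the commanded pose from where the row before left it, along the tool's axes as they then stand; what a row does not reach is not made up. A row lasts 1/12 s, in which the tool goes at most 41.7 mm and 7.16 degrees, less where a joint would pass 70% of its speed; a pose out of reach is approached as far as the arm can. A call is refused whole if a number of a shift passes 0.0417 or a number of a turn 7.16, either way. A call with a gripper value outside its range is refused whole. The fingers move at their own pace and stop on an object; FORCE is the grip in N (left out, the last holds). Time passes only in rows, so rows that do not move let the fingers close. It gives the time, the measured TCP pose, the force, the opening and the grip force at its end, in the units of the state.
- get_state(): the state, without advancing time (a new reading comes with each control period).
- viewer.read_camera(name): name is "side" or "top" or "wrist"; returns the picture (384x512x3 uint8, blue, green, red); there is no depth.
- viewer.camera_params(name): a dict with "fov_y" (degrees; the focal length in pixels is half the picture's height over the tangent of half this angle, whatever the lens; pixels are square), "cx", "cy" (the principal point, pixels), "k1" (the pictures are not rectified: a ray, as slopes to the right and down, at radius r is drawn at 1 + k1 r^2 times it, then the intrinsics apply), "xyz" and "attitude" of the camera in the world; the wrist camera has in their place "hand_eye" (4x4, takes a point from camera to tool coordinates, whose origin is the TCP and whose axes are the flange's). Camera axes: x right, y up, looking along -z (the intrinsics and any distortion apply to the point x, -y, -z); pixel columns grow to the right and rows downward; lengths in m; the calibration is good to about 2 mm. A picture is of the moment at which its call begins: read the wrist's pose just before it. camera_params takes no time and is no camera call.
- sign_off(): hands the job in; it is judged then, once.
Trained networks look in the newest picture that a camera, given by its name, has taken for a name from the list of things; names that differ only in an ending like _2 or _b are one class to them, and where a whole thing is asked for, a point or a joint stands for the part that bears it (a point fixed in the world has none). Each returns a list of dicts, best first, with "confidence" (0 to 1); they miss things now and then, are a little off and sometimes report something else, mostly with a low value. They report only what shows in the picture. A call takes as long as a camera call.
- viewer.look_for(camera, name): "extent" ([left, top, width, height] as shares, 0 to 1, of the picture: columns of its width, rows of its height, round what is visible of it).
- viewer.outline_of(camera, name): "mask" (384x512 bool, what is visible of it) and "extent" ([left, top, width, height] as shares, 0 to 1, of the picture: columns of its width, rows of its height, round what is visible of it).
- viewer.pinpoint(camera, name): "xy" ([column, row] as shares, 0 to 1, of the picture: columns of its width, rows of its height: a listed point, or the origin of a listed thing).
The state is a dict: "time": time; "qpos": joint angles; "dq": joint speeds; "joint_efforts": joint torques, N m; "eef_pos": TCP position; "tcp_rot": TCP orientation; "contact_force": force on the tool from outside, world axes, zero at the start; "wrist_torque": the same for the moment, N m; "opening": opening from 0.0 (shut) to 1.0 (fully open); "finger_force": force on a finger pad.
Only numpy, scipy, OpenCV 4.12 (cv2) and the standard library are available. Lean on these libraries where they do the work, as an engineer would, in place of code of your own. Each camera call takes 0.05 s, during which the arm holds its last target. There are 200 camera calls.

## Working session

There is one attempt and no reset: what is moved stays moved. The work goes in short steps, Python scripts to look and compute and a shell command to move; the robot and the scene stay as the last step left them, time stands still between calls to the robot, and variables do not carry over. Pictures are saved under pics/ and viewed, at most 10 in all, crops included, and the job is handed in when it is done.

```bash
mkdir -p pics
cat > h.py <<'E'
import numpy as np, cv2
from scipy.spatial.transform import Rotation as R
from plant import get_state, viewer, ctrl
def ray(cam,u,v,st=None):
    p=viewer.camera_params(cam); f=192/np.tan(np.radians(p["fov_y"])/2)
    d=np.array([(u-p["cx"])/f,(v-p["cy"])/f]); s=d.copy()
    for _ in range(30): s=d/(1+p["k1"]*(s@s))
    c=np.array([s[0],-s[1],-1.])
    if cam=="wrist":
        H=np.array(p["hand_eye"]); st=st or get_state(); T=R.from_quat(st["tcp_rot"])
        return T.apply(H[:3,3])+st["eef_pos"], T.apply(H[:3,:3]@c)
    a=np.array(p["attitude"]); Rm=a if a.shape==(3,3) else R.from_quat(a).as_matrix()
    return np.array(p["xyz"]), Rm@c
def at_z(cam,u,v,z,st=None):
    o,d=ray(cam,u,v,st); return o+d*(z-o[2])/d[2]
def pp(cam,name,z,st=None):
    return [(round(r["confidence"],2),np.round(at_z(cam,r["xy"][0]*512,r["xy"][1]*384,z,st),4).tolist(),np.round([r["xy"][0]*512,r["xy"][1]*384],1).tolist()) for r in viewer.pinpoint(cam,name)[:2]]
E
python3 - <<'E'
from h import *
print({k:v for k,v in viewer.camera_params("top").items()})
print({k:v for k,v in viewer.camera_params("side").items()})
Z=dict(turntable=0,lever_mark=.031,lever_post=.076,dot_yellow=.018,pot=.034,remote=0,shutter_top=.02,planter=0,pen0=0.008,tin=0,cup=0,jar=0)
for c in("top","side"):
    im=viewer.read_camera(c); cv2.imwrite(f"pics/{c}0.png",im)
    for n,z in Z.items(): print(c,n,pp(c,n,z))
s=get_state(); print(s["eef_pos"],s["tcp_rot"],s["time"])
E
```

```text
{'fov_y': 56.858098149492704, 'cx': 258.9246604589101, 'cy': 189.1432605146163, 'k1': -0.11364380040673155, 'xyz': array([0.34196718, 0.03369068, 1.25305191]), 'attitude': array([ 0.06060678, -0.06006341, -0.69968887,  0.70933398])}
{'fov_y': 56.1458834976478, 'cx': 247.68820109840848, 'cy': 192.56142726024925, 'k1': -0.026148846158616738, 'xyz': array([0.27733589, 0.62851997, 0.85911444]), 'attitude': array([-0.07116936,  0.32340678,  0.92552336, -0.18371034])}
top turntable [(0.88, [0.5172, 0.0292, 0.0], [260.7, 200.5]), (0.66, [0.6482, 0.0099, 0.0], [266.5, 164.8])]
top lever_mark [(0.89, [0.6093, 0.0194, 0.031], [263.9, 173.4])]
top lever_post [(0.57, [0.6206, 0.0119, 0.076], [266.3, 167.4])]
top dot_yellow [(0.36, [0.5882, -0.0354, 0.018], [279.2, 180.2]), (0.34, [0.4322, -0.274, 0.018], [347.0, 224.9])]
top pot [(0.92, [0.5096, 0.0504, 0.034], [254.6, 201.2])]
top remote [(0.82, [0.4321, -0.2764, 0.0], [346.4, 225.3]), (0.39, [0.6294, 0.0219, 0.0], [263.1, 169.8])]
top shutter_top [(0.52, [0.4377, -0.2765, 0.02], [347.8, 223.3])]
top planter [(0.78, [0.6874, -0.3635, 0.0], [367
[... 586 characters left out ...]
0.034], [342.7, 155.2]), (0.64, [0.5196, 0.036, 0.034], [253.2, 198.0])]
side remote [(0.61, [0.4345, -0.284, -0.0], [311.4, 143.1])]
side shutter_top [(0.47, [0.6451, 0.4533, 0.02], [137.6, 314.8]), (0.36, [0.4322, -0.2962, 0.02], [313.8, 136.7])]
side planter [(0.88, [0.6873, -0.3485, 0.0], [250.4, 114.2])]
side pen0 [(0.73, [0.6337, -0.1405, 0.008], [241.4, 153.6]), (0.64, [0.3266, -0.2554, 0.008], [340.9, 155.5])]
side tin [(0.63, [0.7315, 0.2712, 0.0], [149.7, 245.1])]
side cup [(0.98, [0.3668, 0.4377, 0.0], [248.7, 358.7])]
side jar [(0.79, [0.6542, 0.4463, 0.0], [138.1, 313.7])]
[ 0.29775354 -0.60576739  0.23133038] [ 9.74028009e-01  2.26427554e-01 -9.48925282e-06  8.11080664e-06] 1.3
```

Run:
```python
import cv2
a=cv2.imread("pics/top0.png")[120:280,140:390]; b=cv2.imread("pics/side0.png")[80:384,100:420]
cv2.imwrite("pics/t1.png",cv2.resize(a,None,fx=3.2,fy=3.2,interpolation=cv2.INTER_CUBIC)[:, :800]); cv2.imwrite("pics/s1.png",cv2.resize(b,None,fx=1.9,fy=1.9))
```

```text
(no output)
```

View pics/t1.png

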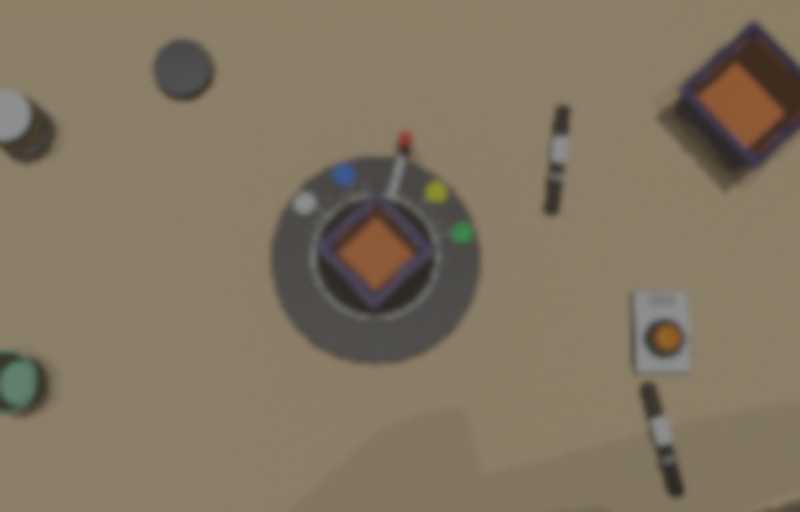

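View pics/s1.png

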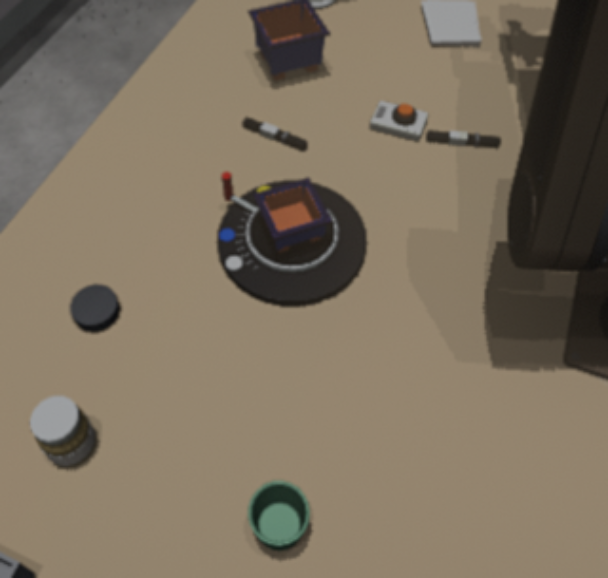

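The top view shows the lever pointing up at the red post, crop (405,140). Yellow is clockwise of it at crop (436,192), with blue at (344,174), white at (305,203) and green at (461,233). The remote's button is at crop (665,337). The side view agrees. The network's hits on the pens and remote are consistent with this. Next I fit the dots.

```bash
cat >> h.py <<'E'
def blobs(im,cols,box=None):
    hsv=cv2.cvtColor(im,cv2.COLOR_BGR2HSV); out={}
    for n,(lo,hi) in cols.items():
        m=cv2.inRange(hsv,lo,hi)
        if box: b=np.zeros_like(m); x0,y0,x1,y1=box; b[y0:y1,x0:x1]=m[y0:y1,x0:x1]; m=b
        k,l,s,c=cv2.connectedComponentsWithStats(m)
        if k>1: i=1+np.argmax(s[1:,4]); out[n]=(c[i].round(1),int(s[i,4]))
    return out
COL=dict(yellow=((22,120,60),(34,255,255)),blue=((105,110,60),(120,255,255)),green=((45,100,50),(80,255,255)),red=((0,140,60),(5,255,255)),orange=((8,170,90),(18,255,255)))
E
python3 - <<'E'
from h import *
from scipy.optimize import least_squares
im=cv2.imread("pics/top0.png")
b=blobs(im,COL,(220,150,300,240)); print(b)
C=[at_z("top",*b[n][0],.018)[:2] for n in("blue","yellow","green")]
C.append(at_z("top",140+305/3.2,120+203/3.2,.018)[:2]); C=np.array(C)
A=np.array([.55,-.55,-1.1,1.1])
f=lambda q:(q[:2]+.1*np.c_[np.cos(A+q[2]),np.sin(A+q[2])]-C).ravel()
r=least_squares(f,[.515,.037,-.1]); print(C.round(4),r.x.round(4),(r.fun*1000).round(1))
print(blobs(im,dict(o=COL["orange"]),(335,210,360,235)), at_z("top",140+665/3.2,120+337/3.2,.026))
E
```

```text
{'yellow': (array([275.9, 179.5]), 33), 'blue': (array([247.1, 174.4]), 29), 'green': (array([284. , 192.5]), 26), 'red': (array([266. , 163.5]), 8)}
[[ 0.6077  0.0789]
 [ 0.5906 -0.0237]
 [ 0.5442 -0.0526]
 [ 0.5744  0.1201]] [ 0.5149  0.0417 -0.1698] [ 0.  -0.1 -0.5 -0.5  0.3 -1.2  0.2  1.8]
{'o': (array([348.1, 225.2]), 34)} [ 0.43022424 -0.27490056  0.026     ]
```

```bash
python3 -m handwheel '[[[0.05,0,0,0,7],[0.05,0,0,0,7],[0.05,0,0,0,7],[0.05,0,0,0,7],[0.05,0,0,0,7],[0.05,0,0,0,7],[0.05,0.009,-0.04,0,0],[0.05,0.009,-0.04,0,0],[0.05,0.009,-0.04,0,0],[0.05,0.009,-0.04,0,0],[0.05,0.009,-0.04,0,0],[0.05,0.009,-0.04,0,0]]]'
python3 -m handwheel '[[[0.05,0.009,-0.04,0,0],[0.05,0.009,-0.04,0,0],[0.05,0.009,-0.04,0,0],[0.05,0.009,-0.04,0,0],[0.05,0.009,-0.04,0,0],[0.05,0.009,-0.04,0,0],[0.05,0.009,-0.04,0,0],[0.05,0.009,-0.04,0,0],[0.05,0.009,-0.04,0,0],[0.05,0.009,-0.04,0,0],[0.05,0,0,0,0],[0.05,0,0,0,0]]]'
cat >> h.py <<'E'
def pose():
    s=get_state(); x=R.from_quat(s["tcp_rot"]).apply([1,0,0])
    return np.round([s["time"],*s["eef_pos"],np.degrees(np.arctan2(x[1],x[0])),s["qpos"][5],s["opening"],*s["contact_force"]],4).tolist()
E
python3 - <<'E'
from h import *
print(pose()); st=get_state()
im=viewer.read_camera("wrist"); cv2.imwrite("pics/w1.png",im)
for n,z in dict(lever_mark=.031,lever_post=.076,dot_yellow=.018,pot=.034).items(): print(n,pp("wrist",n,z,st))
for n,(c,a) in blobs(im,COL).items(): print(n,c,a,at_z("wrist",*c,.076 if n=="red" else .018,st).round(4))
E
```

```text
time: 2.3
eef_pos: [0.4157, -0.3879, 0.2315]
tcp_rot: [0.99, -0.138, 0.0, 0.0]
contact_force: [0.5, -0.2, 0.5]
opening: 0.583
finger_force: 0.0
time: 3.3
eef_pos: [0.6114, -0.0271, 0.2312]
tcp_rot: [0.991, -0.136, -0.0, 0.0]
contact_force: [0.3, -0.1, 0.4]
opening: 0.583
finger_force: 0.0
[3.3, 0.6114, -0.0271, 0.2312, -15.5897, 1.6331, 0.5831, 0.2941, -0.0687, 0.4339]
lever_mark [(0.84, [0.618, 0.0176, 0.031], [221.8, 166.7])]
lever_post [(0.58, [0.6368, 0.0127, 0.076], [215.8, 159.8])]
dot_yellow [(0.68, [0.5951, -0.0306, 0.018], [263.5, 170.9])]
pot [(0.63, [0.5164, 0.041, 0.034], [228.3, 241.3])]
yellow [256.7 172.5] 13 [ 0.5954 -0.0215  0.018 ]
blue [180.4 181.7] 275 [0.6106 0.0796 0.018 ]
green [289.  200.3] 231 [ 0.5459 -0.0531  0.018 ]
red [217.7 154.6] 235 [0.6417 0.0089 0.076 ]
orange [465.1 239.8] 242 [ 0.4152 -0.2874  0.018 ]
```

View pics/w1.png

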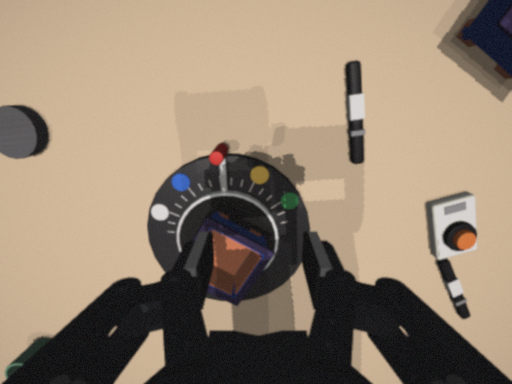

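The wrist view shows the red post top at (218,158), yellow at (260,175), blue at (180,182), green at (289,200) and white at (160,212). The tool is behind and below them, clear of the pot.

```bash
cat >> h.py <<'E'
from scipy.optimize import least_squares
A=np.array([.55,-.55,-1.1,1.1])
def fit(C):
    f=lambda q:(q[:2]+.1*np.c_[np.cos(A+q[2]),np.sin(A+q[2])]-C).ravel()
    r=least_squares(f,[.515,.037,-.1]); return r.x,(r.fun*1000).round(1)
E
python3 - <<'E'
from h import *
st=get_state()
C=np.array([at_z("wrist",*p,.018,st)[:2] for p in((180.4,181.7),(260.3,174.8),(289,200.3),(160,212))])
x,e=fit(C); print(x.round(4),e)
p=at_z("wrist",218,158,.076,st)[:2]; d=p-x[:2]; print(p.round(4),np.hypot(*d),np.arctan2(d[1],d[0]),"target",x[2]-.55)
T=R.from_quat(st["tcp_rot"]); print("post in tool",T.inv().apply(np.r_[p,.05]-st["eef_pos"]).round(4))
E
```

```text
[ 0.5164  0.0397 -0.1849] [-0.6 -0.8  0.4  1.2 -0.2 -0.1  0.3 -0.4]
[0.6373 0.0061] 0.12551266326587593 -0.27060382138354727 target -0.7348887983928989
post in tool [ 0.0157 -0.0428  0.1814]
```

```bash
python3 -m handwheel '[[[0.05,0.008,-0.0215,0,0],[0.05,0.008,-0.0215,0,0],[0.05,0,0,0.037,0],[0.05,0,0,0.037,0],[0.05,0,0,0.037,0],[0.05,0,0,0,0],[0.05,0,0,0,0]]]'
python3 - <<'E'
from h import *
print(pose()); st=get_state()
im=viewer.read_camera("wrist"); cv2.imwrite("pics/w2.png",im)
for n,(c,a) in blobs(im,COL).items(): print(n,c,a,at_z("wrist",*c,.076 if n=="red" else .018,st).round(4))
E
```

```text
time: 4.13
eef_pos: [0.636, 0.0069, 0.118]
tcp_rot: [0.99, -0.139, -0.003, -0.0]
contact_force: [-0.4, 0.4, 0.8]
opening: 0.586
finger_force: 0.0
[4.1333, 0.636, 0.0069, 0.118, -15.9242, 1.7002, 0.5856, -0.425, 0.4266, 0.7601]
yellow [296.7 221.3] 15 [ 0.5931 -0.0197  0.018 ]
blue [190.2 230.2] 411 [0.6122 0.0811 0.018 ]
green [343.5 253.1] 308 [ 0.5459 -0.0566  0.018 ]
red [249.4 202.3] 593 [0.6464 0.0098 0.076 ]
```

View pics/w2.png

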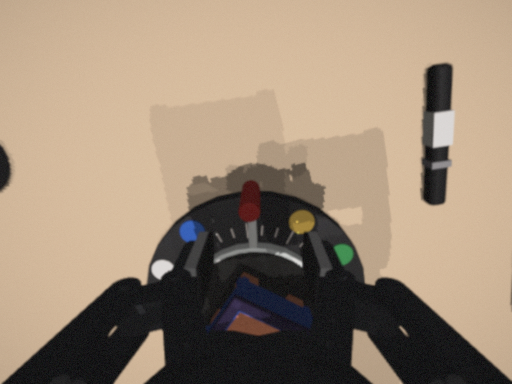

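The post top is at (250,210), central between the fingers at columns 200 and 320, with yellow at (302,222). I'll descend over it.

```bash
python3 -m handwheel '[[[0.05,0,0,0.025,0],[0.05,0,0,0.025,0],[0.05,0,0,0.025,0],[0.05,0,0,0,0],[0.05,0,0,0,0]]]'; python3 -c "from h import *;print(pose())"
```

```text
time: 4.6
eef_pos: [0.639, 0.0072, 0.0473]
tcp_rot: [0.99, -0.138, 0.001, 0.0]
contact_force: [0.1, -0.0, -0.2]
opening: 0.584
finger_force: 0.0
[4.6, 0.639, 0.0072, 0.0473, -15.8609, 1.7003, 0.5838, 0.0911, -0.0357, -0.1528]
```

```bash
python3 -m handwheel '[[[0.022,0,0,0,0],[0.022,0,0,0,0],[0.022,0,0,0,0],[0.022,0.0,0.0065,0,3],[0.022,-0.0003,0.0065,0,3],[0.022,-0.0002,0.0065,0,3],[0.022,-0.0002,0.0065,0,3],[0.022,-0.0002,0.0065,0,3],[0.022,-0.0002,0.0065,0,3],[0.022,-0.0002,0.0065,0,3],[0.022,0,0,0,0],[0.022,0,0,0,0]]]'
python3 - <<'E'
from h import *
print(pose()); st=get_state(); c0=np.array([.5164,.0397])
d=st["eef_pos"][:2]-c0; print("tcp r,ang",np.hypot(*d),np.arctan2(d[1],d[0]))
im=viewer.read_camera("wrist"); cv2.imwrite("pics/w3.png",im)
for n,z in dict(lever_mark=.031,lever_post=.076,dot_yellow=.018,pot=.034).items():
  for c in("wrist","top") : 
    if c=="top" and n=="lever_mark": cv2.imwrite("pics/top3.png",viewer.read_camera("top"))
    print(n,c,pp(c,n,z,st))
E
```

```text
time: 5.6
eef_pos: [0.6184, -0.0331, 0.0465]
tcp_rot: [0.949, -0.315, 0.001, -0.0]
contact_force: [-0.4, 0.8, -0.1]
opening: 0.256
finger_force: 0.0
[5.6, 0.6184, -0.0331, 0.0465, -36.7742, 1.9956, 0.2561, -0.4155, 0.7992, -0.0582]
tcp r,ang 0.1252616505022899 -0.6199665345048564
lever_mark wrist []
lever_mark top []
lever_post wrist []
lever_post top [(0.27, [0.5059, 0.0499, 0.076], [254.6, 200.6])]
dot_yellow wrist [(0.73, [0.5904, -0.0233, 0.018], [271.1, 259.1])]
dot_yellow top []
pot wrist []
pot top [(0.49, [0.5014, 0.043, 0.034], [256.7, 203.6])]
```

View pics/w3.png

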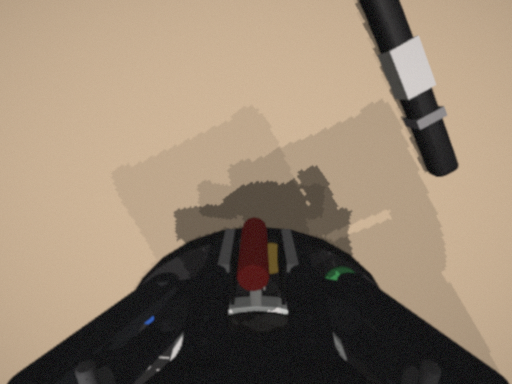

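The post sits between the fingers against the left (pushing) finger, top at (253,280), with the yellow strip just clockwise at (273,258). About 8° remain.

```bash
python3 -m handwheel '[[[0.022,-0.0002,0.006,0,2.7],[0.022,-0.0002,0.006,0,2.7],[0.022,-0.0002,0.0055,0,2.6],[0.022,0,0,0,0],[0.022,0,0,0,0],[0.05,0,0,0,0],[0.05,0,0,0,0],[0.05,0,0,-0.04,0],[0.05,0,0,-0.04,0],[0.05,0,0,-0.04,0],[0.05,0,0,-0.04,0],[0.05,0,0,0,0]]]'
python3 -m handwheel '[[[0.05,-0.02,0.0,-0.02,0],[0.05,-0.02,0.0,0,0],[0.05,0,0,0,0],[0.05,0,0,0,0]]]'
python3 - <<'E'
from h import *
print(pose()); st=get_state()
im=viewer.read_camera("wrist"); cv2.imwrite("pics/w4.png",cv2.resize(im[60:300,100:420],None,fx=2.4,fy=2.4,interpolation=cv2.INTER_CUBIC))
for n,z in dict(lever_mark=.031,lever_post=.076,dot_yellow=.018,pot=.034).items(): print(n,pp("wrist",n,z,st))
for n,(c,a) in blobs(im,COL).items(): print(n,c,a,at_z("wrist",*c,.076 if n=="red" else .018,st).round(4))
E
```

```text
time: 7.1
eef_pos: [0.6113, -0.0468, 0.2166]
tcp_rot: [0.925, -0.381, 0.009, -0.001]
contact_force: [0.8, 0.0, 1.3]
opening: 0.587
finger_force: 0.0
time: 7.43
eef_pos: [0.5777, -0.0172, 0.2254]
tcp_rot: [0.925, -0.381, 0.0, 0.0]
contact_force: [-0.2, -0.5, -0.1]
opening: 0.584
finger_force: 0.0
[7.4333, 0.5777, -0.0172, 0.2254, -44.7342, 2.1465, 0.5842, -0.2105, -0.5276, -0.1442]
lever_mark [(0.64, [0.5947, -0.0262, 0.031], [253.7, 148.6])]
lever_post [(0.62, [0.607, -0.0424, 0.076], [255.7, 137.6])]
dot_yellow [(0.54, [0.5894, -0.0232, 0.018], [255.1, 151.3]), (0.24, [0.5247, 0.0351, 0.018], [258.4, 214.6])]
pot [(0.75, [0.5161, 0.0405, 0.034], [260.1, 226.5])]
yellow [248.7 149.8] 108 [ 0.5964 -0.0188  0.018 ]
blue [188.7 194. ] 275 [0.611  0.0798 0.018 ]
green [295.5 158.7] 274 [ 0.5465 -0.0529  0.018 ]
red [256.  133.9] 199 [ 0.6095 -0.0453  0.076 ]
orange [503.9 101.6] 329 [ 0.4182 -0.2858  0.018 ]
```

View pics/w4.png

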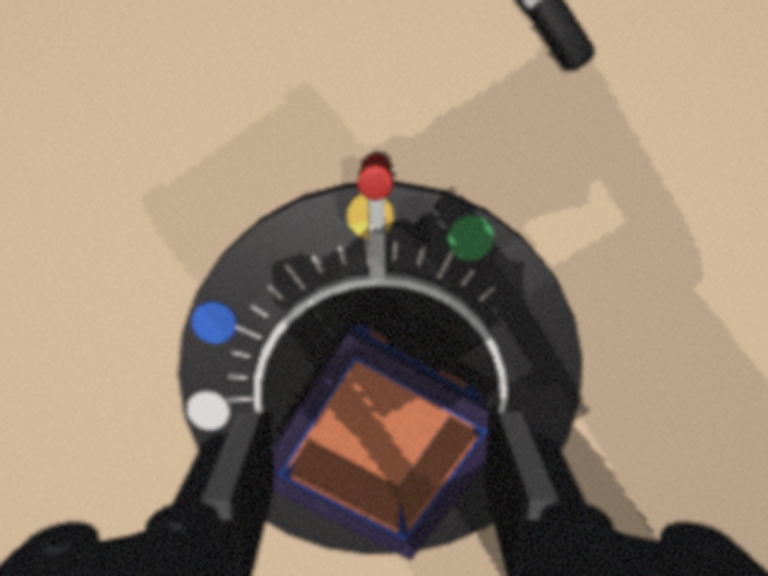

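The arm crosses the yellow dot about 2–3 mm clockwise of its centre: arm at column 376, dot spanning columns 347–394. The post-based angle says about 0 mm, so either way it is inside 7 mm. The pot is centred and upright. On to the remote.

```bash
python3 -m handwheel '[[[0.0,0.009,0.037,0,0],[0.0,0.009,0.037,0,0],[0.0,0.009,0.037,0,0],[0.0,0.009,0.037,0,0],[0.0,0.009,0.037,0,0],[0.0,0.009,0.037,0,0],[0.0,0.009,0.037,0,0],[0.0,0.009,0.037,0.02,0],[0.0,0,0,0.02,0],[0.0,0,0,0,0],[0.0,0,0,0,0]]]'
python3 - <<'E'
from h import *
print(pose()); st=get_state()
im=viewer.read_camera("wrist"); cv2.imwrite("pics/w5.png",im)
for n,z in dict(remote=0,shutter_top=.028).items(): print(n,pp("wrist",n,z,st))
for n,(c,a) in blobs(im,dict(orange=COL["orange"],all=((5,170,60),(20,255,255)))).items(): print(n,c,a,[at_z("wrist",*c,z,st).round(4) for z in(.022,.028,.034)])
top=viewer.read_camera("top")
print("mark top",pp("top","lever_mark",.031),pp("top","dot_yellow",.018),pp("top","pot",.034),pp("top","shutter_top",.028))
cv2.imwrite("pics/top5.png",cv2.resize(top[140:240,200:300],None,fx=6,fy=6,interpolation=cv2.INTER_CUBIC))
E
```

```text
time: 8.6
eef_pos: [0.42, -0.2773, 0.1846]
tcp_rot: [0.924, -0.382, -0.002, -0.001]
contact_force: [-0.2, -0.1, -0.3]
opening: 0.002
finger_force: 0.0
[8.6, 0.42, -0.2773, 0.1846, -44.9117, 1.5691, 0.0015, -0.2004, -0.0661, -0.2981]
remote [(0.79, [0.4385, -0.2743, 0.0], [245.5, 155.8])]
shutter_top [(0.75, [0.4275, -0.2704, 0.028], [249.2, 170.7])]
orange [245.7 169.5] 269 [array([ 0.4302, -0.2673,  0.022 ]), array([ 0.4312, -0.2687,  0.028 ]), array([ 0.4321, -0.27  ,  0.034 ])]
all [247.5 169. ] 338 [array([ 0.4292, -0.2692,  0.022 ]), array([ 0.4302, -0.2705,  0.028 ]), array([ 0.4312, -0.2718,  0.034 ])]
mark top [(0.75, [0.59, -0.0298, 0.031], [277.8, 179.0])] [(0.27, [0.7248, 0.2608, 0.018], [197.8, 142.3])] [(0.85, [0.516, 0.0416, 0.034], [257.2, 199.4])] []
```

View pics/w5.png

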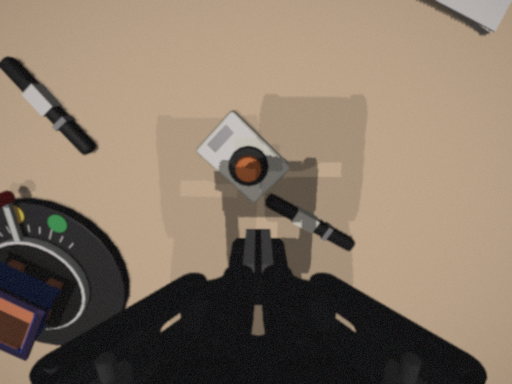

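View pics/top5.png

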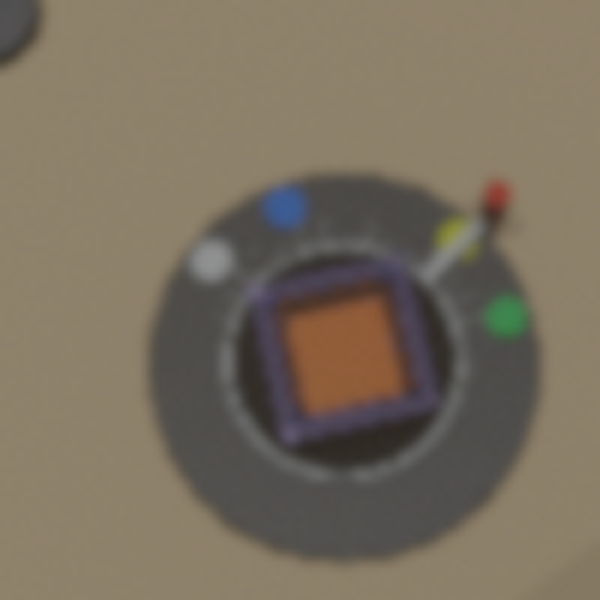

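The wrist view shows the button at (247,169), ahead of the tool, with pen0 below right. The top view shows the arm visibly clockwise of the yellow dot's centre, so I'll quantify that from both views before pressing.

Run:
```python
from h import *
st=dict(eef_pos=np.array([.5777,-.0172,.2254]),tcp_rot=R.from_euler("ZX",[-44.7342,180],degrees=True).as_quat())
def rep(cam,s,ox,oy,dots,arm,st=None):
    g=lambda p,z:at_z(cam,ox+p[0]/s,oy+p[1]/s,z,st)[:2]
    x,e=fit(np.array([g(p,.018) for p in dots])); a,b=[g(p,.031) for p in arm]
    y=g(dots[1],.018); u=(b-a)/np.hypot(*(b-a)); n=np.array([-u[1],u[0]])
    print(cam,x.round(4),e,"arm angle",np.arctan2(u[1],u[0]),"target",x[2]-.55,"dot is",1000*n@(y-a),"mm ccw of arm; axis off arm line mm",1000*n@(x[:2]-a))
rep("wrist",2.4,100,60,[(213,323),(370.5,215),(470,238),(208,410)],[(376.5,272),(376,205)],st)
rep("top",6,200,140,[(286,207),(457,239),(507,315),(211,260)],[(430,272),(480,226)])
im=cv2.imread("pics/top5.png"); cv2.imwrite("pics/top5z.png",cv2.resize(im[150:350,350:550],None,fx=3,fy=3))
im=cv2.imread("pics/w4.png"); cv2.imwrite("pics/w4z.png",cv2.resize(im[140:300,300:460],None,fx=3.6,fy=3.6))
```

```text
wrist [ 0.5169  0.0433 -0.178 ] [-0.2 -0.8  0.1  0.8  0.1  0.3  0.  -0.3] arm angle -0.7759219391025337 target -0.7280084227708712 dot is 2.9801879344522537 mm ccw of arm; axis off arm line mm -1.1862254721744006
top [ 0.5147  0.0409 -0.1737] [ 0.3  0.8  0.1 -0.6 -0.3 -0.4 -0.1  0.2] arm angle -0.8081408629079049 target -0.7237045872728892 dot is 4.997109613407334 mm ccw of arm; axis off arm line mm -3.769137204093072
```

View pics/w4z.png

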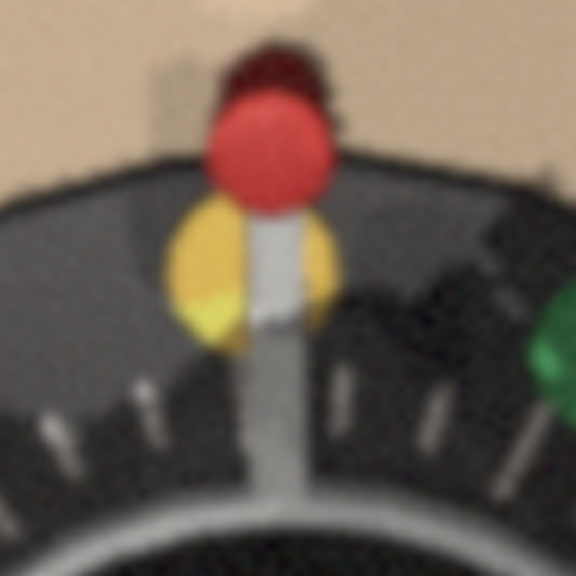

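At higher zoom the dot spans 168–340 (centre 254) and the arm 246–306 (centre 276). That is 3 mm off centre, inside the limit with margin, so I'll go to the button.

```bash
python3 -m handwheel '[[[0.0,0.0028,-0.012,0,0],[0.0,0,0,0.036,0],[0.0,0,0,0.036,0],[0.0,0,0,0.036,0],[0.0,0,0,0.03,0],[0.0,0,0,0,0],[0.0,0,0,0,0]]]'; python3 -c "
from h import *
st=get_state();print(pose())
im=viewer.read_camera('wrist');cv2.imwrite('pics/w6.png',im)"
```

```text
time: 9.58
eef_pos: [0.431, -0.2696, 0.0468]
tcp_rot: [0.925, -0.381, -0.002, -0.001]
contact_force: [0.6, -0.1, 1.5]
opening: -0.003
finger_force: 0.0
[9.5833, 0.431, -0.2696, 0.0468, -44.7994, 1.5936, -0.0025, 0.6166, -0.1315, 1.5482]
```

View pics/w6.png

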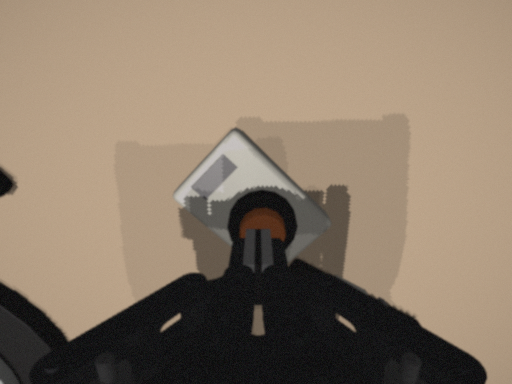

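The shut tips are at (258,240), over the orange button at (263,225). I'll press slowly.

```bash
python3 -m handwheel '[[[0,0.001,0.0005,0.006,0],[0,0,0,0.004,0],[0,0,0,0.003,0],[0,0,0,0,0],[0,0,0,0,0]]]'; python3 -c "from h import *;print(pose())"
```

```text
time: 10.05
eef_pos: [0.4333, -0.2734, 0.0367]
tcp_rot: [0.924, -0.381, 0.002, 0.001]
contact_force: [2.4, -1.3, 2.9]
opening: -0.002
finger_force: 1.8
[10.05, 0.4333, -0.2734, 0.0367, -44.8465, 1.592, -0.0017, 2.3981, -1.3396, 2.9344]
```

```bash
python3 -m handwheel '[[[0,0,0,0,0],[0,0,0,0,0]]]';  python3 -m handwheel '[[[0,0,0,0.003,0],[0,0,0,0,0],[0,0,0,0,0]]]'; python3 -c "
from h import *
st=get_state();print(pose())
im=viewer.read_camera('wrist');cv2.imwrite('pics/w7.png',im)"
```

```text
time: 10.22
eef_pos: [0.4327, -0.2729, 0.0361]
tcp_rot: [0.924, -0.381, 0.002, 0.001]
contact_force: [2.9, -1.7, 3.1]
opening: 0.005
finger_force: 1.9
time: 10.47
eef_pos: [0.4328, -0.273, 0.0357]
tcp_rot: [0.925, -0.381, 0.0, 0.0]
contact_force: [-3.6, 2.7, 22.5]
opening: 0.001
finger_force: 11.0
[10.4667, 0.4328, -0.273, 0.0357, -44.8028, 1.592, 0.0006, -3.6046, 2.6505, 22.5077]
```

View pics/w7.png

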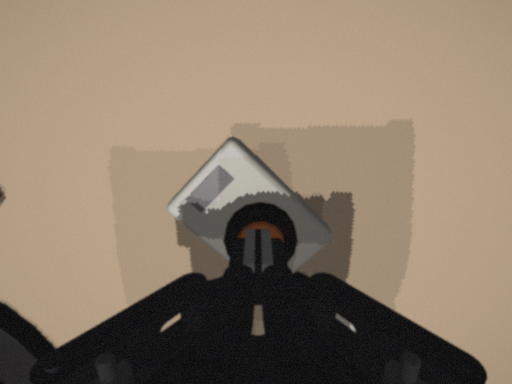

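```bash
for i in 1 2 3 4 5 6; do python3 -m handwheel '[[[0,0,0,-0.002,0],[0,0,0,0,0],[0,0,0,0,0]]]' | grep -E "eef|contact|finger"; done
```

```text
eef_pos: [0.4327, -0.2729, 0.0359]
contact_force: [1.2, -0.3, 11.2]
finger_force: 5.3
eef_pos: [0.4319, -0.2723, 0.0363]
contact_force: [2.9, -1.8, 4.2]
finger_force: 1.8
eef_pos: [0.4314, -0.2718, 0.0377]
contact_force: [1.2, -1.9, 2.6]
finger_force: 1.5
eef_pos: [0.4311, -0.2714, 0.0395]
contact_force: [0.4, -1.6, 2.0]
finger_force: 1.1
eef_pos: [0.431, -0.2713, 0.0415]
contact_force: [0.8, -0.2, 1.3]
finger_force: 0.6
eef_pos: [0.4313, -0.2715, 0.0436]
contact_force: [-0.0, 0.2, -0.2]
finger_force: 0.0
```

The force falls along a spring over 6 mm (0.042 to 0.036 m), with a hard stop at the end. So the button went fully down and has released. I'll retract and check.

```bash
python3 -m handwheel '[[[0,0,0,-0.02,0],[0,0,0,-0.035,0],[0,0,0,-0.035,0],[0,0,0,-0.035,0],[0,0,0,-0.016,0],[0,0,0,0,0],[0,0,0,0,0],[0,0,0,0,0]]]'
python3 - <<'E'
from h import *
print(pose()); st=get_state(); im=viewer.read_camera("wrist")
print(pp("wrist","remote",0,st),pp("wrist","shutter_top",.042,st),pp("wrist","pen0",.008,st))
t=viewer.read_camera("top"); a=cv2.imread("pics/top5.png")
b=cv2.resize(t[140:240,200:300],None,fx=6,fy=6,interpolation=cv2.INTER_CUBIC)
print("top change",cv2.absdiff(a,b)[:,:520].mean(), cv2.phaseCorrelate(a[150:300,380:540].mean(2),b[150:300,380:540].mean(2)))
E
```

```text
time: 12.68
eef_pos: [0.4308, -0.2711, 0.1831]
tcp_rot: [0.924, -0.381, -0.001, -0.001]
contact_force: [-0.4, -0.0, -0.7]
opening: -0.0
finger_force: 0.0
[12.6833, 0.4308, -0.2711, 0.1831, -44.8274, 1.592, -0.0002, -0.3937, -0.0352, -0.6863]
[(0.65, [0.4397, -0.2744, 0.0], [255.0, 158.1])] [(0.75, [0.4331, -0.2728, 0.042], [258.0, 172.5])] [(0.98, [0.3307, -0.2737, 0.008], [316.5, 220.6]), (0.63, [0.6276, -0.1645, 0.008], [66.2, 111.6])]
top change 0.4133760683760684 ((-0.015646891562397514, 0.011428946748253566), 0.9121127774081517)
```

Remote and lever are unmoved, and the robot is clear of everything.

```bash
python3 -c "from plant import sign_off;print(sign_off())"
```

```text
the job is handed in; nothing more can be done
None
```

I handed the job in at about 13 s: the lever's arm lies over the yellow dot, about 3 mm off centre by the wrist camera and 5 mm by the coarser top camera (limit 7 mm), the shutter button was then pressed fully and released, and nothing else touched or visibly moved; the verdict was not shown.

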